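# Work the end plug out of a new roll of packing paper

### The arm

A 7-joint arm with a two-finger parallel gripper is mounted at the origin on the work surface. World frame = base frame: x ahead of the robot, y to its left, z up, the work surface at z = 0. Lengths are in mm, angles in rad, forces in N, time in s.
With the tool pointing down it reaches from about 400 to 900 mm from the base axis. Payload 5.5 kg.
Tool frame: the origin (TCP) lies midway between the tips of the shut fingers; the grasp point (between the pads) lies 19 mm behind it; z points along the fingers, y is the direction in which the jaws open and shut (so a half turn about z gives the same grasp; the last joint's range is limited). The gripper opens to 92 mm and grips with 3 to 60 N. Pads are 19 mm wide; open, the fingers measure 130 mm over their backs; the gripper's body (75 mm by 190 mm) begins 47 mm behind the grasp point.
Start: joints at [-0.883, 0.501, -0.427, 1.55, 0.221, 1.138, -0.21], TCP at [267.854, 592.245, 226.729] pointing down, gripper open.
Joint ranges: [-2.88, 2.88], [-0.31, 2.03], [-1.54, 1.56], [0.2, 2.42], [-1.41, 4.55], [0.19, 2.02], [-2.57, 2.57]. Speed limits (rad/s): [2.57, 2.57, 3.14, 3.14, 3.14, 3.14, 3.14].

### API

Orientations are given as a rotation vector (axis times angle).
In Python, from cell import manip, optics gives the robot as it stands.
- The arm moves only by the shell command python3 -m handwheel 'ROWS' [OPENING] [FORCE]. ROWS is JSON, a list of rows, each an object with "travel": the shift along the world's x, y, z in units of 0.04 m (1.0 is 0.04 m), a list of three; "turn": the turn, a rotation vector about the world's x, y, z in units of 45 degrees (1.0 is 45 degrees), a list of three. In form: [{"travel": [x, y, z], "turn": [wx, wy, wz]}, ...]. A call has exactly 8 rows; each row shifts and turns the commanded pose from where the row before left it; what a row does not reach is not made up. A row lasts 1/8 s, in which the tool goes at most 62.5 mm and 10.7 degrees, less where a joint would pass 70% of its speed; a pose out of reach is approached as far as the arm can. A call with a number of a shift or a turn outside -1 to 1 is refused whole. A call with a gripper value outside its range is refused whole. OPENING is the opening, from -1 (shut) to 1 (fully open), so that 0 is half open, set as the call begins (- or left out, the last holds). The fingers move at their own pace and stop on an object; FORCE is the grip in N (left out, the last holds). Time passes only in rows, so rows that do not move let the fingers close, or fill a call up. It gives the time, the measured TCP pose, the force and the opening at its end, in the units of the state.
- manip.get_obs(): the state, without advancing time (a new reading comes with each control period).
- optics.get_image(name): name is "side" or "top"; returns a dict with "frame" (480x640x3 uint8, red, green, blue), "z_map" (480x640 float32, mm along the optical axis (not along the pixel's ray), 0 where there is no reading), "fx", "fy", "cx", "cy" (pixels), "rvec" (rotation vector, rad) and "tvec" (3), from world to camera coordinates, as OpenCV has them. Camera axes: x right, y down, z forward; pixel columns grow to the right and rows downward; lengths in mm; the calibration is good to about 2 mm. A picture is of the moment at which its call begins.
- manip.job_done(): hands the job in, once; it reports no verdict.
The state is a dict: "time_s": time; "joints": joint angles; "dq": joint speeds; "tau": joint torques, N m; "tcp_pos": TCP position; "tool_rot": TCP orientation; "ft_force": force on the tool from outside, world axes, zero at the start; "ft_torque": the same for the moment, N m; "width": opening from 0.0 (shut) to 1.0 (fully open).
Only numpy, scipy, OpenCV 4.12 (cv2) and the standard library are available. Lean on these libraries where they do the work, as an engineer would, in place of code of your own. Each camera call takes 0.05 s, during which the arm holds its last target.

### The job

The low, wide roll of packing paper has to go on the dispenser, so its end plug must come out: take the plug by its upright grip bar and rock it from side to side, tipping it clearly towards one flat face of the bar and then towards the other, back and forth, working it up a little at each swing until it frees from the core. Do not just pull, which only picks up the whole roll: the roll stays standing on the bench, about where it is, and everything else on the bench is left alone. Finish holding the plug upright and still in the gripper, just clear above the core it came from (within a few centimetres), and do not put it down or let go.

Things in the scene. Friction and masses are not known exactly. Their poses are not given: they have to be found in the camera images.
- wide_roll: The task's roll: the low, wide one of the three white paper rolls standing on end, 150 mm across, 110 mm tall, about 1.1 kg, loose on the bench. Round brown board core through its middle, bore 50 mm across, open at the top. Origin: centre of its underside; z up along the core.
- plug: Grey plastic end plug in the top of the wide roll's core, about 0.1 kg. Origin: centre of its foot, at the start 24 mm down the bore, 86 mm above the roll's underside; z up its axis, x along its grip bar. Skirt 43 mm across up to 24 mm, then a round flange 56 mm across from 24 to 28 mm up, lying on the roll's top, and the upright grip bar on it.
- plug_bar (a point): Centre of the plug's upright grip bar, 46 mm above the foot. The bar is 44 mm long (plug x), 14 mm thick (plug y, between its two flat faces), from 28 to 64 mm above the foot; it may be gripped hard (60 N or more).
- plug_ribs (a point): Point on the plug's axis level with its ribs, 10 mm above the foot. On two sprung cheeks, at plug +y and -y, a small rounded rib presses outward on the bore, 25 mm from the axis, with some 13 N. Their friction holds against a straight pull of 13 to 19 N, more than the roll weighs. The ribs leave the bore when the plug has risen about 16 mm, the foot at 24 mm.
- core_mouth (a point): Centre of the bore at the wide roll's top. The plug rocks about its x axis (bar tipped towards +y, then -y, some 4 to 10 degrees each way; 0.7 N m at most). The first tip is on the flange's edge, 28 mm off the axis, which raises the plug; then one rib slides up as the other slides down, and the plug can rise 3 to 5 mm with each swing of 16 degrees without lifting the roll.
- tall_roll: Bystander: a narrower, taller white roll, 110 mm across and 190 mm tall, with a like plug in it (bar to 230 mm). Origin: centre of its underside.
- open_roll: Bystander: a white roll 130 mm across and 85 mm tall with no plug. Origin: centre of its underside.
- tape_ring: Bystander: a brown tape ring lying flat, 92 mm across, 48 mm tall. Origin: centre of its underside.
- marker_pot: Bystander: a white pot of pens, 72 mm across, about 140 mm tall with the pens. Origin: centre of its underside.
- carton: Bystander: a small closed carton, 120 x 85 x 60 mm. Origin: centre of its underside.
- tape_dispenser: Bystander: a black bench tape dispenser, about 200 x 80 mm, 130 mm tall. Origin: centre of its underside.
- steel_rule: Bystander: a steel rule lying flat, 320 x 30 x 4 mm. Origin: centre of its underside.
Not all that is in view belongs to the job. There is more than one size of the plug; the one meant has the size given above. Leave any turquoise look-alike of the wide_roll alone.

How it is judged:
By the outcome, as a careful person would: the job done as asked, in the order asked, and still so for the second after the job is handed in, while the arm keeps its last pose, push and grip.
It also fails if it takes over 45 s, if anything falls off the work surface, if the arm or the gripper's body presses on something with over 40 N, if the wrist force passes 120 N, or if a joint passes its speed limit or range.

## Working session

There is one attempt and no reset: what is moved stays moved. The work goes in short steps, Python scripts to look and compute and a shell command to move; the robot and the scene stay as the last step left them, time stands still between calls to the robot, and variables do not carry over. Pictures are saved under pics/ and viewed, and the job is handed in when it is done.

```bash
ls; mkdir -p pics
cat > h.py <<'E'
import numpy as np, cv2
from cell import manip, optics
def grab(n):
    d=optics.get_image(n); np.save(f'pics/{n}.npy',d,allow_pickle=True); return d
def load(n): return np.load(f'pics/{n}.npy',allow_pickle=True).item()
def pts(d):
    R=cv2.Rodrigues(np.array(d['rvec'],float))[0]; t=np.array(d['tvec'],float).reshape(3)
    v,u=np.mgrid[0:480,0:640]; z=d['z_map']
    P=np.stack([(u-d['cx'])/d['fx']*z,(v-d['cy'])/d['fy']*z,z],-1)
    W=(P-t)@R; W[z==0]=np.nan; return W
E
python3 - <<'E'
from h import *
for n in ('top','side'):
    d=grab(n); cv2.imwrite(f'pics/{n}0.png',d['frame'][...,::-1])
    R=cv2.Rodrigues(np.array(d['rvec'],float))[0]; print(n,-R.T@np.array(d['tvec']).reshape(3),R[2])
s=manip.get_obs(); print(s)
E
```

```text
pics
top [ 365.2051821    20.25470066 1730.23464368] [ 0.0977626  -0.00693242 -0.99518562]
side [ 408.41642419 -818.96256395 1119.11811825] [ 0.08149576  0.63449047 -0.76862233]
{'time_s': 0.1, 'joints': array([-0.88279367,  0.50175635, -0.42676914,  1.55132638,  0.22078242,
        1.13831317, -0.21028834]), 'dq': array([-0.00139197, -0.00052091, -0.00088396, -0.00274277,  0.00077975,
        0.00171834, -0.00021468]), 'tau': array([-1.08070584e-02, -5.67881870e+01, -5.83797410e+00, -2.79914904e+01,
       -6.89788233e-02,  2.42117909e-02,  6.57343526e-05]), 'tcp_pos': array([267.68587116, 591.63132832, 225.78520252]), 'tool_rot': array([-6.62158676e-01, -3.07057867e+00,  2.67868542e-03]), 'ft_force': array([ 0.79978198,  0.15273725, -0.64642549]), 'ft_torque': array([ 0.06175059, -0.02314979, -0.00666213]), 'width': 1.0033752605151631}
```

View pics/top0.png

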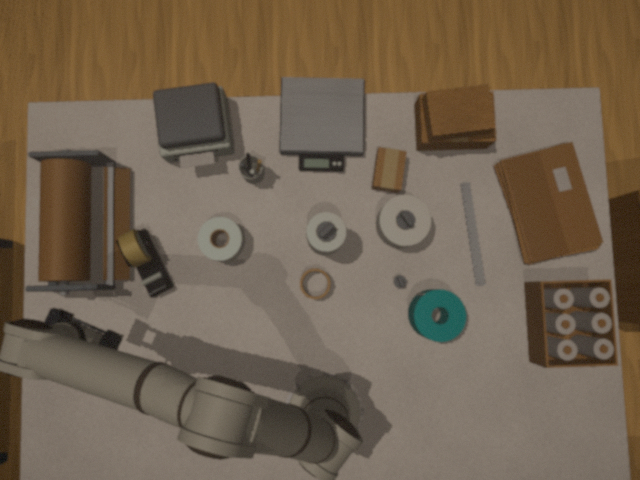

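View pics/side0.png

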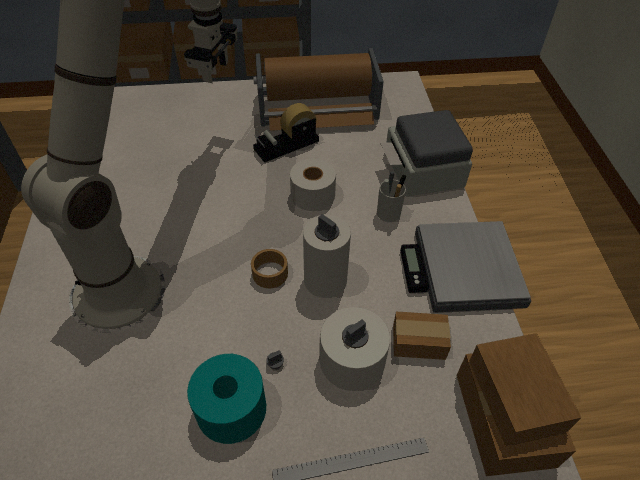

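Candidates (top view): the white wide roll with plug at (405,220), the tall roll with plug at (326,232), the open roll at (220,238), a loose small plug at (400,282) and the turquoise roll at (438,315). By the description I choose (405,220), which is at (355,335) in the side view. Next I check it close up and measure it.

Run:
```python
from h import *
d=load('top'); W=pts(d)
for n,(u,v) in dict(wide=(405,220),tall=(326,232),open=(220,238),loose=(400,282),teal=(438,315)).items():
    w=W[v-30:v+31,u-30:u+31]; print(n,W[v,u].round(0),'zmax',np.nanmax(w[...,2]).round(0))
im=d['frame'][180:260,365:445]; im2=load('side')['frame'][295:395,305:405]
a=cv2.resize(im[...,::-1],(400,400),interpolation=cv2.INTER_CUBIC);b=cv2.resize(im2[...,::-1],(400,400),interpolation=cv2.INTER_CUBIC)
cv2.imwrite('pics/crop.png',np.hstack([a,b]))
for n,c in (('top',(405,220)),('side',(355,335))):
    d=load(n);W=pts(d); near=np.hypot(W[...,0]-W[c[1],c[0],0],W[...,1]-W[c[1],c[0],1])<110
    for lo,hi in ((103,112.5),(142,160)):
        m=near&(W[...,2]>lo)&(W[...,2]<hi); p=W[m]
        c2=p[:,:2].astype(np.float32)
        (cc,r)=cv2.minEnclosingCircle(c2); rect=cv2.minAreaRect(c2)
        q=c2-c2.mean(0); ev,V=np.linalg.eigh(q.T@q/len(q))
        print(n,lo,m.sum(),'zmed',np.median(p[:,2]).round(1),'enc',np.round(cc,1),round(r,1),'rect',np.round(rect[0],1),np.round(rect[1],1),'mean',c2.mean(0),'axis deg',np.degrees(np.arctan2(V[1,1],V[0,1])),4*np.sqrt(ev))
```

```text
wide [ 553. -243.  137.] zmax 159.0
tall [516. -16. 232.] zmax 239.0
open [530. 303.   6.] zmax 98.0
loose [ 380. -234.   54.] zmax 123.0
teal [ 277. -353.    3.] zmax 123.0
top 103 1210 zmed 109.5 enc [ 557.7 -248.4] 75.3 rect [ 558.2 -247.7] [148.5 146.7] mean [ 557.20416 -247.57234] axis deg 82.181046 [155.3489  160.08066]
top 142 83 zmed 149.2 enc [ 558.1 -248.7] 21.5 rect [ 557.7 -248.2] [42.8 14.8] mean [ 557.79266 -247.60477] axis deg -147.89633 [17.518442 48.784744]
side 103 2896 zmed 108.9 enc [ 558.2 -250.8] 76.7 rect [ 557.1 -250.7] [149.5 149.4] mean [ 555.7129  -255.40662] axis deg 70.26397 [158.33026 159.38173]
side 142 142 zmed 148.6 enc [ 556.8 -250.4] 23.0 rect [ 556.4 -250.9] [44.4 15.8] mean [ 556.4678  -252.41681] axis deg -147.42155 [17.35894  51.226902]
```

View pics/crop.png

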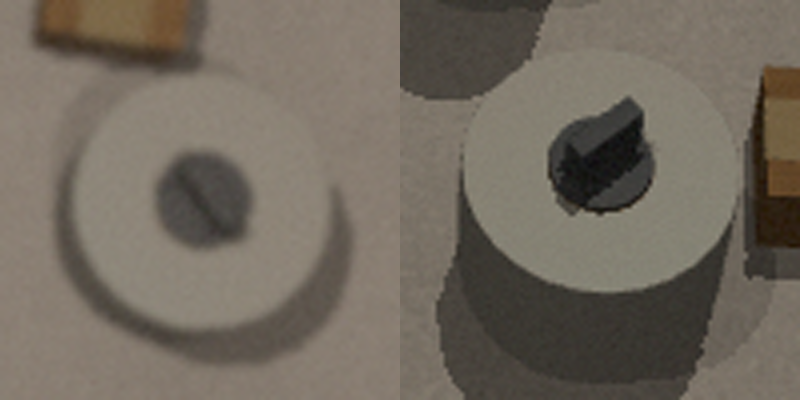

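The crop shows the white 150 mm roll (measured 148–149 mm, top at z 109–110 mm) with its grey plug. Its bar measures 43×15 mm with its top at about 150 mm, centred near (557.3,-249.5), and its long axis lies at 32.3° from x. That matches the description. Now I go up and across.

```bash
python3 -m handwheel '[{"travel":[0.5,-0.2,1],"turn":[0,0,-0.1]},{"travel":[0.5,-0.5,1],"turn":[0,0,-0.1]},{"travel":[0.5,-0.75,0],"turn":[0,0,-0.11]},{"travel":[0.5,-0.75,0],"turn":[0,0,-0.11]},{"travel":[0.5,-0.75,0],"turn":[0,0,-0.11]},{"travel":[0.5,-0.75,0],"turn":[0,0,-0.11]},{"travel":[0.5,-0.75,0],"turn":[0,0,-0.11]},{"travel":[0.5,-0.75,0],"turn":[0,0,-0.11]}]' 1 60; python3 -c "
from cell import manip; print(manip.get_obs()['joints'])"
```

```text
time_s: 1.1
tcp_pos: [428.2, 383.0, 306.3]
tool_rot: [-1.646, -2.676, 0.001]
ft_force: [0.6, 0.6, -0.8]
width: 1.0
[-0.58184012  0.27653487 -0.23930083  1.65435016  0.06888387  1.21976732
 -0.3683949 ]
```

```bash
python3 -m handwheel '[{"travel":[0.3,-1,0],"turn":[0,0,-0.115]},{"travel":[0.3,-1,0],"turn":[0,0,-0.115]},{"travel":[0.3,-1,0],"turn":[0,0,-0.115]},{"travel":[0.3,-1,0],"turn":[0,0,-0.115]},{"travel":[0.3,-1,0],"turn":[0,0,-0.115]},{"travel":[0.2,-1,0],"turn":[0,0,-0.115]},{"travel":[0.2,-1,0],"turn":[0,0,-0.115]},{"travel":[0.2,-1,0],"turn":[0,0,-0.115]}]' 1 60; python3 -m handwheel '[{"travel":[0.15,-1,0],"turn":[0,0,-0.12]},{"travel":[0.15,-1,0],"turn":[0,0,-0.12]},{"travel":[0.15,-1,0],"turn":[0,0,-0.12]},{"travel":[0.15,-1,0],"turn":[0,0,-0.12]},{"travel":[0.15,-1,0],"turn":[0,0,-0.12]},{"travel":[0.1,-1,0],"turn":[0,0,-0.12]},{"travel":[0,-1,0],"turn":[0,0,-0.12]},{"travel":[0,-0.7,0],"turn":[0,0,-0.12]}]';  cat >> h.py <<'E'
from scipy.spatial.transform import Rotation as Ro
def st(tgt=(557.3,-249.5),ang=-57.7):
    s=manip.get_obs(); R=Ro.from_rotvec(s['tool_rot']).as_matrix()
    a=np.degrees(np.arctan2(R[1,1],R[0,1]))
    print('t',s['time_s'],'tcp',s['tcp_pos'].round(1),'yaw',a.round(2),'z',R[:,2].round(3),'F',s['ft_force'].round(1),'M',s['ft_torque'].round(2),'w',round(s['width'],3),'q',s['joints'].round(2))
    d=(ang-a+90)%180-90
    print('need xy units',((np.array(tgt)-s['tcp_pos'][:2])/40).round(3),'turn units',round(d/45,3))
E
python3 -c "
from h import *; st()"
```

```text
time_s: 2.1
tcp_pos: [511.7, 62.9, 306.4]
tool_rot: [-2.485, -1.921, 0.001]
ft_force: [1.3, 1.1, 0.2]
width: 1.001
time_s: 3.1
tcp_pos: [545.1, -245.9, 306.2]
tool_rot: [3.019, 0.868, -0.002]
ft_force: [0.4, 0.3, 1.4]
width: 1.001
t 3.1 tcp [ 545.1 -245.9  306.2] yaw -57.92 z [-0.001 -0.    -1.   ] F [0.4 0.3 1.4] M [-0.07  0.08 -0.03] w 1.001 q [ 0.11  0.32  0.34  1.61 -0.11  1.23 -0.54]
need xy units [ 0.305 -0.09 ] turn units 0.005
```

```bash
python3 -m handwheel '[{"travel":[0.15,-0.04,-0.6],"turn":[0,0,0]},{"travel":[0.15,-0.04,-0.7],"turn":[0,0,0]},{"travel":[0,0,-0.7],"turn":[0,0,0]},{"travel":[0,0,-0.6],"turn":[0,0,0]},{"travel":[0,0,-0.5],"turn":[0,0,0]},{"travel":[0,0,-0.3],"turn":[0,0,0]},{"travel":[0,0,-0.2],"turn":[0,0,0]},{"travel":[0,0,0],"turn":[0,0,0]}]';python3 - <<'E'
from h import *
st()
a=grab('side')['frame'][230:400,260:460,::-1];b=grab('top')['frame'][150:290,320:480,::-1]
cv2.imwrite('pics/c1.png',np.hstack([cv2.resize(a,(400,340),interpolation=2),cv2.resize(b,(389,340),interpolation=2)]))
E
```

```text
time_s: 4.1
tcp_pos: [557.7, -246.9, 162.5]
tool_rot: [-3.017, -0.875, 0.001]
ft_force: [-0.6, -0.6, -0.4]
width: 0.996
t 4.1 tcp [ 557.7 -246.9  162.5] yaw -57.64 z [-0.001  0.    -1.   ] F [-0.6 -0.6 -0.4] M [-0.06  0.1  -0.03] w 0.996 q [ 0.14  0.48  0.31  1.73 -0.17  0.96 -0.49]
need xy units [-0.01  -0.066] turn units -0.001
```

View pics/c1.png

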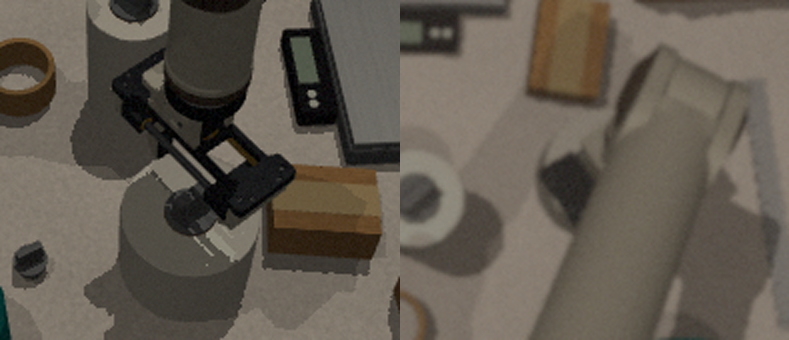

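The side view shows the open jaws straddling the plug at about (190,205) in the crop, with the carton clear. I descend and close.

```bash
python3 -m handwheel '[{"travel":[0,-0.06,-0.3],"turn":[0,0,0]},{"travel":[0,0,-0.3],"turn":[0,0,0]},{"travel":[0,0,-0.3],"turn":[0,0,0]},{"travel":[0,0,-0.17],"turn":[0,0,0]},{"travel":[0,0,0],"turn":[0,0,0]},{"travel":[0,0,0],"turn":[0,0,0]},{"travel":[0,0,0],"turn":[0,0,0]},{"travel":[0,0,0],"turn":[0,0,0]}]' 1 60; python3 -c "
from h import *; st()"; python3 -m handwheel '[{"travel":[0,0,0],"turn":[0,0,0]},{"travel":[0,0,0],"turn":[0,0,0]},{"travel":[0,0,0],"turn":[0,0,0]},{"travel":[0,0,0],"turn":[0,0,0]},{"travel":[0,0,0],"turn":[0,0,0]},{"travel":[0,0,0],"turn":[0,0,0]},{"travel":[0,0,0],"turn":[0,0,0]},{"travel":[0,0,0],"turn":[0,0,0]}]' -1 60;python3 -c "
from h import *; st()"
```

```text
time_s: 5.2
tcp_pos: [558.1, -249.5, 120.3]
tool_rot: [3.017, 0.875, 0.001]
ft_force: [-0.4, 0.0, -0.0]
width: 1.001
t 5.2 tcp [ 558.1 -249.5  120.3] yaw -57.64 z [ 0.001 -0.    -1.   ] F [-0.4  0.  -0. ] M [-0.1   0.22 -0.04] w 1.001 q [ 0.15  0.53  0.29  1.76 -0.19  0.88 -0.47]
need xy units [-0.02  -0.001] turn units -0.001
time_s: 6.2
tcp_pos: [557.9, -249.4, 119.9]
tool_rot: [3.017, 0.875, 0.0]
ft_force: [0.3, 0.4, -0.2]
width: 0.181
t 6.2 tcp [ 557.9 -249.4  119.9] yaw -57.64 z [ 0. -0. -1.] F [ 0.3  0.4 -0.2] M [-0.05  0.12  0.01] w 0.181 q [ 0.15  0.53  0.29  1.76 -0.19  0.88 -0.47]
need xy units [-0.014 -0.003] turn units -0.001
```

Gripped. First tip: 8° towards one flat face (plug +y), with about 3.6 mm of lift on the flange edge.

```bash
cat >> h.py <<'E'
def pl(c=(557.9,-249.4)):
    s=manip.get_obs(); R=Ro.from_rotvec(s['tool_rot']).as_matrix()
    up=-R[:,2]; y=np.array([-.535,.845,0]); x=np.array([.845,.535,0])
    o=s['tcp_pos']-24*up; o2=o-np.array([c[0],c[1],96])
    print('t',round(s['time_s'],2),'tip y',np.degrees(np.arcsin(up@y)).round(2),'tip x',np.degrees(np.arcsin(up@x)).round(2),'ribs off y',(o2@y).round(2),'x',(o2@x).round(2),'rise',o2[2].round(2),'F',s['ft_force'].round(1),'Fy',(s['ft_force']@y).round(1),'Mx',(s['ft_torque']@x).round(2),'My',(s['ft_torque']@y).round(2),'w',round(s['width'],3))
E
python3 -c "
from h import *; pl()"
python3 -m handwheel '[{"travel":[-0.011,0.018,0.021],"turn":[-0.038,-0.024,0]},{"travel":[-0.011,0.018,0.021],"turn":[-0.038,-0.024,0]},{"travel":[-0.011,0.018,0.021],"turn":[-0.038,-0.024,0]},{"travel":[-0.011,0.018,0.021],"turn":[-0.038,-0.024,0]},{"travel":[0,0,0],"turn":[0,0,0]},{"travel":[0,0,0],"turn":[0,0,0]},{"travel":[0,0,0],"turn":[0,0,0]},{"travel":[0,0,0],"turn":[0,0,0]}]'
python3 - <<'E'
from h import *
pl()
d=grab('side');W=pts(d);a=d['frame'][270:400,290:420,::-1]
cv2.imwrite('pics/c2.png',cv2.resize(a,(520,520),interpolation=2))
E
```

```text
t 6.2 tip y 0.0 tip x -0.0 ribs off y 0.05 x -0.03 rise -0.07 F [ 0.3  0.4 -0.2] Fy 0.2 Mx 0.02 My 0.13 w 0.181
time_s: 7.2
tcp_pos: [556.1, -246.8, 123.6]
tool_rot: [2.887, 0.837, 0.059]
ft_force: [-1.8, 0.1, 6.5]
width: 0.15
t 7.2 tip y 8.08 tip x 0.01 ribs off y -0.25 x -0.15 rise 3.86 F [-1.8  0.1  6.5] Fy 1.0 Mx -0.0 My 0.71 w 0.15
```

View pics/c2.png

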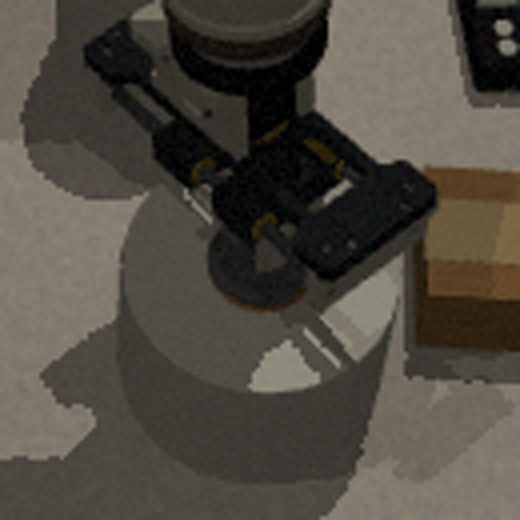

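The picture shows the plug tipped, with a gap at the flange's near edge (orange core visible at about (260,300)), and the roll standing. Swing 2 goes to −8° with about 3.5 mm of rise.

```bash
python3 -m handwheel '[{"travel":[0.015,-0.023,0.014],"turn":[0.05,0.032,0]},{"travel":[0.015,-0.023,0.014],"turn":[0.05,0.032,0]},{"travel":[0.015,-0.023,0.014],"turn":[0.05,0.032,0]},{"travel":[0.014,-0.022,0.014],"turn":[0.05,0.032,0]},{"travel":[0.014,-0.022,0.014],"turn":[0.05,0.032,0]},{"travel":[0.014,-0.022,0.014],"turn":[0.05,0.032,0]},{"travel":[0,0,0],"turn":[0,0,0]},{"travel":[0,0,0],"turn":[0,0,0]}]'
python3 - <<'E'
from h import *
pl()
d=grab('side');W=pts(d);a=d['frame'][270:400,290:420,::-1]
cv2.imwrite('pics/c3.png',cv2.resize(a,(520,520),interpolation=2))
E
```

```text
time_s: 8.25
tcp_pos: [559.3, -251.5, 126.2]
tool_rot: [-2.889, -0.838, 0.061]
ft_force: [-0.1, -0.3, -1.6]
width: 0.148
t 8.25 tip y -7.96 tip x 0.1 ribs off y 0.84 x -0.0 rise 6.44 F [-0.1 -0.3 -1.6] Fy -0.2 Mx -0.01 My 0.25 w 0.148
```

View pics/c3.png

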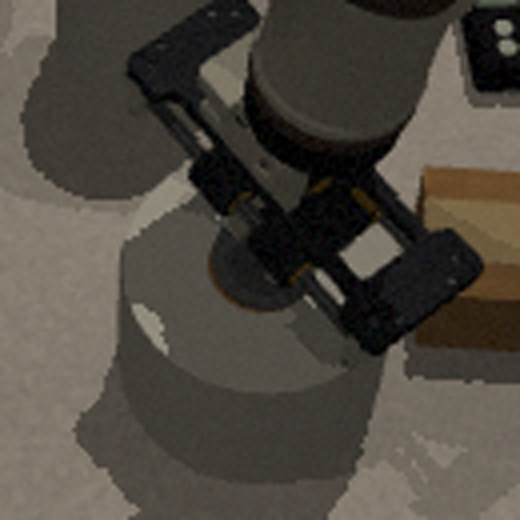

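The roll is unmoved and the plug leans the other way. It has risen about 6.4 mm with little force. Swing 3.

```bash
python3 -m handwheel '[{"travel":[-0.013,0.021,0.017],"turn":[-0.05,-0.032,0]},{"travel":[-0.013,0.021,0.017],"turn":[-0.05,-0.032,0]},{"travel":[-0.013,0.021,0.017],"turn":[-0.05,-0.032,0]},{"travel":[-0.013,0.021,0.017],"turn":[-0.05,-0.032,0]},{"travel":[-0.013,0.021,0.017],"turn":[-0.05,-0.032,0]},{"travel":[-0.013,0.021,0.017],"turn":[-0.05,-0.032,0]},{"travel":[0,0,0],"turn":[0,0,0]},{"travel":[0,0,0],"turn":[0,0,0]}]'
python3 - <<'E'
from h import *
pl()
E
```

```text
time_s: 9.3
tcp_pos: [559.2, -246.1, 132.8]
tool_rot: [2.884, 0.839, 0.067]
ft_force: [1.9, 1.6, 6.4]
width: 0.152
t 9.3 tip y 8.24 tip x -0.26 ribs off y -1.3 x 2.97 rise 13.06 F [1.9 1.6 6.4] Fy 0.3 Mx -0.16 My -0.33 w 0.152
```

The rise and x offset are more than I commanded, so I check before going on.

Run:
```python
from h import *
d=grab('side');W=pts(d);a=d['frame'][270:400,290:420,::-1]
cv2.imwrite('pics/c4.png',cv2.resize(a,(520,520),interpolation=2))
pl()
st()
```

```text
t 9.35 tip y 8.23 tip x -0.26 ribs off y -1.32 x 3.03 rise 13.06 F [0.8 1.9 7.3] Fy 1.2 Mx -0.1 My -0.36 w 0.145
t 9.35 tcp [ 559.2 -246.   132.8] yaw -57.57 z [ 0.08  -0.119 -0.99 ] F [0.8 1.9 7.3] M [ 0.11 -0.36  0.14] w 0.145 q [ 0.04  0.46  0.35  1.87 -0.1   0.73 -0.58]
need xy units [-0.048 -0.086] turn units -0.003
```

View pics/c4.png

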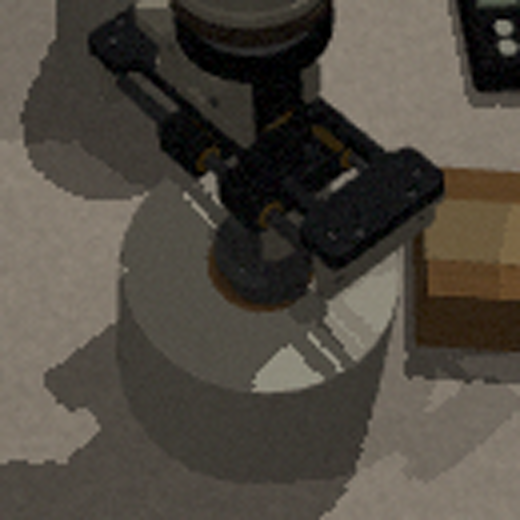

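The roll is still standing in place (its outline is unchanged in the crop), and the plug is well up with the orange core showing below its flange. The arm sits about 3 mm off along the bar; the next swing takes that out.

```bash
python3 -m handwheel '[{"travel":[0.001,-0.026,0.011],"turn":[0.05,0.032,0]},{"travel":[0.001,-0.026,0.011],"turn":[0.05,0.032,0]},{"travel":[0.001,-0.026,0.011],"turn":[0.05,0.032,0]},{"travel":[0.002,-0.026,0.011],"turn":[0.05,0.032,0]},{"travel":[0.002,-0.026,0.011],"turn":[0.05,0.032,0]},{"travel":[0.002,-0.026,0.011],"turn":[0.05,0.032,0]},{"travel":[0,0,0],"turn":[0,0,0]},{"travel":[0,0,0],"turn":[0,0,0]}]'
python3 - <<'E'
from h import *
pl(); st()
d=grab('side');W=pts(d);a=d['frame'][270:400,290:420,::-1]
cv2.imwrite('pics/c5.png',cv2.resize(a,(520,520),interpolation=2))
E
```

```text
time_s: 10.35
tcp_pos: [562.6, -252.2, 138.8]
tool_rot: [-2.891, -0.843, 0.044]
ft_force: [1.9, 3.1, 21.2]
width: 0.148
t 10.35 tip y -7.61 tip x -0.47 ribs off y -1.71 x 2.67 rise 19.05 F [ 1.9  3.1 21.2] Fy 1.6 Mx 0.49 My -0.84 w 0.148
t 10.35 tcp [ 562.6 -252.2  138.8] yaw -57.45 z [-0.064  0.116 -0.991] F [ 1.9  3.1 21.2] M [ 0.86 -0.45 -0.09] w 0.148 q [ 0.23  0.58  0.27  1.63 -0.25  1.07 -0.4 ]
need xy units [-0.133  0.068] turn units -0.006
```

View pics/c5.png

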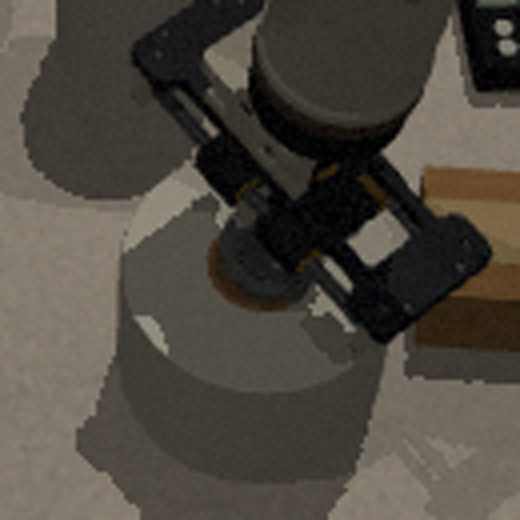

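The wrist shows an upward push of about 21 N, and the arm is about 5 mm higher than commanded, so the rib is probably bearing at the mouth's edge. I hold briefly and re-read.

Run:
```python
from h import *
for i in range(4):
    d=grab('side' if i%2==0 else 'top'); pl()
for n in ('side','top'):
    d=load(n); W=pts(d); m=(np.hypot(W[...,0]-557.5,W[...,1]+249.5)<110)&(W[...,2]>100)&(W[...,2]<118)&(d['frame'].min(-1)>60)
    W0=W[m]; print(n,m.sum(),np.median(W0[:,2]),cv2.minEnclosingCircle(W0[:,:2].astype(np.float32)))
a=load('side')['frame'];cv2.imwrite('pics/c6.png',a[:,:,::-1])
```

```text
t 10.45 tip y -7.6 tip x -0.46 ribs off y -1.69 x 2.68 rise 19.07 F [ 2.5  3.  20.5] Fy 1.2 Mx 0.47 My -0.83 w 0.15
t 10.5 tip y -7.6 tip x -0.46 ribs off y -1.69 x 2.66 rise 19.06 F [ 1.6  2.8 20.7] Fy 1.5 Mx 0.45 My -0.81 w 0.151
t 10.55 tip y -7.6 tip x -0.46 ribs off y -1.68 x 2.68 rise 19.05 F [ 2.1  2.6 19.7] Fy 1.1 Mx 0.41 My -0.81 w 0.148
t 10.6 tip y -7.59 tip x -0.46 ribs off y -1.7 x 2.67 rise 19.06 F [ 1.7  3.2 20.5] Fy 1.8 Mx 0.34 My -0.86 w 0.146
side 1636 108.89487951344954 ((556.1383666992188, -250.39114379882812), 75.6657485961914)
top 546 110.87725451740963 ((557.8143310546875, -247.45892333984375), 74.7349624633789)
```

View pics/c6.png

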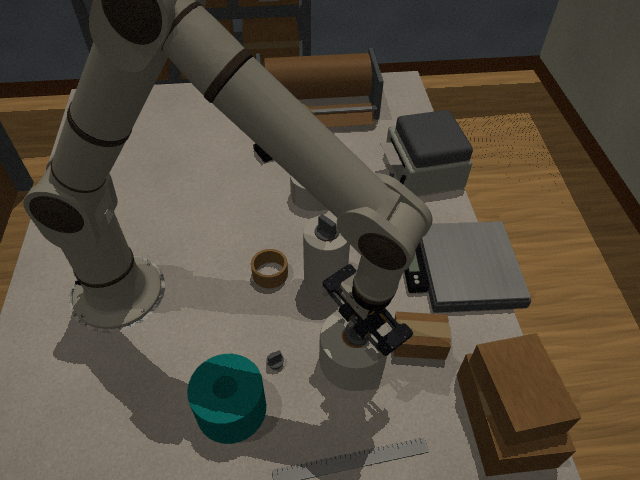

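Both views put the roll at (557,-249) with its top at 109–111 mm, so it has not moved, and the bystanders look untouched. One more swing with further rise should free the ribs.

```bash
python3 -m handwheel '[{"travel":[-0.024,0.023,0.03],"turn":[-0.05,-0.032,0]},{"travel":[-0.024,0.023,0.03],"turn":[-0.05,-0.032,0]},{"travel":[-0.024,0.023,0.03],"turn":[-0.05,-0.032,0]},{"travel":[-0.024,0.023,0.03],"turn":[-0.05,-0.032,0]},{"travel":[-0.024,0.023,0.03],"turn":[-0.05,-0.032,0]},{"travel":[-0.024,0.023,0.03],"turn":[-0.05,-0.032,0]},{"travel":[0,0,0],"turn":[0,0,0]},{"travel":[0,0,0],"turn":[0,0,0]}]'
python3 - <<'E'
from h import *
d=grab('side');pl(); a=d['frame'][270:400,290:420,::-1]
W=pts(d); m=(np.hypot(W[...,0]-557.5,W[...,1]+249.5)<110)&(W[...,2]>100)&(W[...,2]<118)&(d['frame'].min(-1)>60)
W0=W[m]; print(m.sum(),np.median(W0[:,2]),cv2.minEnclosingCircle(W0[:,:2].astype(np.float32)))
cv2.imwrite('pics/c7.png',cv2.resize(a,(520,520),interpolation=2))
E
```

```text
time_s: 11.6
tcp_pos: [551.1, -247.4, 140.6]
tool_rot: [2.887, 0.838, 0.059]
ft_force: [0.3, 0.4, -1.1]
width: 0.148
t 11.65 tip y 8.05 tip x 0.01 ribs off y 1.6 x -4.79 rise 20.82 F [-0.5 -0.6 -1.2] Fy -0.3 Mx 0.19 My 0.2 w 0.149
1828 109.08195436691292 ((557.2724609375, -250.51231384277344), 74.96476745605469)
```

View pics/c7.png

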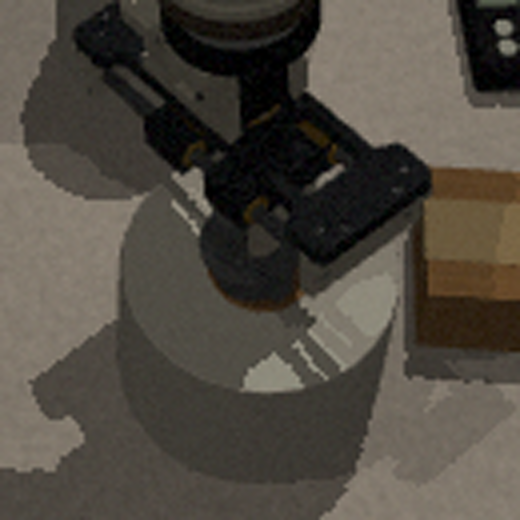

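The force is down to about −1 N, the plug's own weight, so it is free; the roll is still at (557,-250.5). Now I lift clear, centre over the core and set it upright.

```bash
python3 -m handwheel '[{"travel":[0.02,0,0.09],"turn":[0.02,0.012,0]},{"travel":[0.02,0,0.09],"turn":[0.02,0.012,0]},{"travel":[0.032,-0.01,0.09],"turn":[0.028,0.018,0]},{"travel":[0.032,-0.01,0.08],"turn":[0.028,0.018,0]},{"travel":[0.032,-0.01,0.06],"turn":[0.028,0.018,0]},{"travel":[0.032,-0.01,0.03],"turn":[0.027,0.018,0]},{"travel":[0,0,0],"turn":[0,0,0]},{"travel":[0,0,0],"turn":[0,0,0]}]'
python3 - <<'E'
from h import *
d=grab('side');pl(); a=d['frame'][270:400,290:420,::-1]
W=pts(d); m=(np.hypot(W[...,0]-557.5,W[...,1]+249.5)<110)&(W[...,2]>100)&(W[...,2]<118)&(d['frame'].min(-1)>60)
W0=W[m]; print(m.sum(),np.median(W0[:,2]),cv2.minEnclosingCircle(W0[:,:2].astype(np.float32)))
cv2.imwrite('pics/c8.png',cv2.resize(a,(520,520),interpolation=2))
E
```

```text
time_s: 12.65
tcp_pos: [557.5, -249.1, 157.9]
tool_rot: [3.017, 0.875, -0.001]
ft_force: [0.3, -0.1, -0.5]
width: 0.149
t 12.7 tip y 0.01 tip x 0.04 ribs off y 0.66 x -0.05 rise 37.89 F [-0.5  0.1 -1.3] Fy 0.3 Mx -0.04 My 0.17 w 0.151
1881 109.08163946584158 ((556.1058959960938, -251.16253662109375), 75.00528717041016)
```

View pics/c8.png

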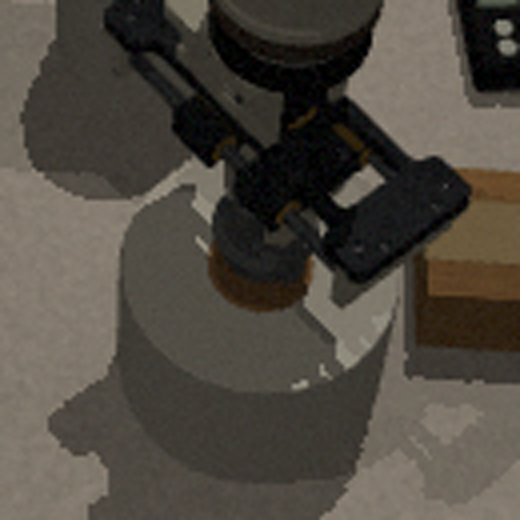

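The plug is above the core, with brown core visible from about (260,290). I check its height and uprightness from depth.

Run:
```python
from h import *
d=load('side');W=pts(d)
r=np.hypot(W[...,0]-557.5,W[...,1]+249.5)
m=(r<30)&(W[...,2]>115)&(W[...,2]<165); m[:,:300]=0
v,u=np.nonzero(m); p=W[m]
print(m.sum(), np.histogram(p[:,2],bins=range(112,168,3)))
# flange top pixels: fit plane
q=p[(p[:,2]>147)&(p[:,2]<157)]
for _ in range(4):
    A=np.c_[q[:,:2]-[557.5,-249.5],np.ones(len(q))]; k=np.linalg.lstsq(A,q[:,2],rcond=None)[0]; e=abs(A@k-q[:,2]); q=q[e<max(2,1.5*np.median(e))]
print(len(q),k,np.degrees(np.arctan(k[:2])),q[:,:2].min(0),q[:,:2].max(0))
for vv in range(322,350,2): print(vv,[int(x) if x==x else -1 for x in W[vv,342:372:3,2]], d['frame'][vv,342:372:6,0])
```

```text
261 (array([ 0,  0,  0,  0,  6, 12, 13,  8,  7,  1,  0, 14, 79, 81, 16, 10,  8,
        6]), array([112, 115, 118, 121, 124, 127, 130, 133, 136, 139, 142, 145, 148,
       151, 154, 157, 160, 163, 166]))
130 [-1.58261205e-02 -1.36139904e-02  1.50835813e+02] [-0.90669422 -0.77997601] [ 529.77967123 -279.33865741] [ 585.04244007 -229.60751133]
322 [108, 148, 184, 189, 237, 244, 240, 240, 226, 260] [142  28   7  26  30]
324 [113, 151, 172, 189, 231, 238, 239, 240, 185, 150] [141  23   6  40  50]
326 [107, 150, 169, 180, 169, 233, 225, 238, 241, 150] [83 27 24 49 24]
328 [111, 151, 159, 173, 165, 170, 179, 176, 240, 240] [82 28 23 52 27]
330 [106, 147, 158, 163, 153, 159, 175, 149, 236, 237] [79 26 27 51 29]
332 [110, 150, 150, 156, 158, 152, 151, 150, 149, 238] [96 38 29 27 26]
334 [109, 92, 154, 152, 150, 151, 150, 151, 152, 110] [61 35 25 29 23]
336 [107, 79, 129, 147, 149, 151, 152, 151, 107, 108] [59 22 38 31 48]
338 [110, 72, 61, 130, 137, 149, 130, 137, 111, 109] [59 41 28 21 58]
340 [109, 61, 54, 49, 127, 126, 127, 72, 109, 109] [80 43 31 36 81]
342 [109, 111, 40, 36, 40, 45, 52, 65, 106, 108] [82 45 41 36 47]
344 [105, 110, 109, 28, 31, 32, 47, 111, 109, 111] [ 79  48  40  41 123]
346 [108, 110, 105, 110, 110, 107, 107, 109, 112, 109] [ 83  81  50  39 126]
348 [105, 107, 109, 110, 109, 108, 106, 114, 109, 112] [80 84 70 79 67]
```

Flange top is at 151 mm (foot about 123 mm, 13 mm above the core), tilt is under 1.3°, and I can see into the empty bore below the skirt. Handing in.

Run:
```python
from h import *
pl(); print(manip.job_done())
```

```text
t 12.7 tip y 0.01 tip x 0.04 ribs off y 0.66 x -0.05 rise 37.89 F [-0.5  0.1 -1.3] Fy 0.3 Mx -0.04 My 0.17 w 0.151
the job is handed in; nothing more can be done
None
```

The plug is out of the wide roll's core and the job is handed in at 12.7 s. I gripped it by the bar at 60 N and rocked it +8, −8, +8, −8 and +8 degrees, raising it at each swing until it came free.

**Last checks:**
- **Plug:** it is held upright and still, tilted less than about 1.3°. Its foot is about 13 mm above the core mouth and centred within about 1 mm. The wrist force is about −1 N, which is just the plug's weight.
- **Roll:** it is still standing where it was, within the 2 mm or so the cameras can resolve, with its top at 109–110 mm.
- **Bystanders:** they looked untouched in the one full side picture, taken at 10.6 s. I did not measure them again after that.

**What disagreed:** during swings 3 and 4 the wrist read an upward push of about 7 N, then 21 N. The arm stood up to about 5 mm above its commanded height and 3 mm to the side. I put this down to a rib bearing on the core's edge, but did not confirm the cause. On the fifth swing the push vanished, but the plug then sat about 5 mm off-centre along the bar until I centred it in the final lift. The roll did not move during this.

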